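# Plug the colour-coded relays into their sockets and lock the red one

### The job

Put each of the four colour-topped relays upright into the socket of its own colour, sitting flat on the socket's floor. The red socket is barred by an violet sliding gate: slide it aside, put the red relay in, and slide the gate fully back across it. Leave the grey-topped spare relay where it stands, and let go of everything.

Things in the scene. Friction and masses are not known exactly. Their poses are not given: they have to be found in the camera images.
- relay_red_mid (a point): Centre of the red plug-in relay: a block 40 mm (its x) by 30 mm (its y) by 46 mm tall, standing upright, about 50 to 100 g; upper 20 mm red, lower part black. The point is 23 mm above its underside (27 mm above the table when seated). Grip across the 30 mm, in the upper half; a half turn makes no difference.
- relay_yellow_mid (a point): Centre of the yellow plug-in relay: a block 40 mm (its x) by 30 mm (its y) by 46 mm tall, standing upright, about 50 to 100 g; upper 20 mm yellow, lower part black. The point is 23 mm above its underside (27 mm above the table when seated). Grip across the 30 mm, in the upper half; a half turn makes no difference.
- relay_blue_mid (a point): Centre of the blue plug-in relay: a block 40 mm (its x) by 30 mm (its y) by 46 mm tall, standing upright, about 50 to 100 g; upper 20 mm blue, lower part black. The point is 23 mm above its underside (27 mm above the table when seated). Grip across the 30 mm, in the upper half; a half turn makes no difference.
- relay_green_mid (a point): Centre of the green plug-in relay: a block 40 mm (its x) by 30 mm (its y) by 46 mm tall, standing upright, about 50 to 100 g; upper 20 mm green, lower part black. The point is 23 mm above its underside (27 mm above the table when seated). Grip across the 30 mm, in the upper half; a half turn makes no difference.
- socket_yellow: The yellow socket, fixed to the panel: a shallow open-topped frame with yellow walls, outside 64 mm (its x) by 54 mm (its y), 12 mm high, walls 4 mm, so the opening is 56 by 46 mm; floor 4 mm above the table. Origin on the table under the middle of the opening; x and y along its sides, z up.
- socket_blue: The blue socket, fixed to the panel: a shallow open-topped frame with blue walls, outside 64 mm (its x) by 54 mm (its y), 12 mm high, walls 4 mm, so the opening is 56 by 46 mm; floor 4 mm above the table. Origin on the table under the middle of the opening; x and y along its sides, z up.
- socket_green: The green socket, fixed to the panel: a shallow open-topped frame with green walls, outside 64 mm (its x) by 54 mm (its y), 12 mm high, walls 4 mm, so the opening is 56 by 46 mm; floor 4 mm above the table. Origin on the table under the middle of the opening; x and y along its sides, z up.
- socket_red: The red socket, fixed: the same frame with red walls (64 x 54 x 12 mm outside, opening 56 by 46 mm, floor 4 mm up). Origin on the table under the middle of the opening, z up. Behind it (+x) an aluminium rail 18 mm high (end stops 24 mm) runs from y = -25 to +115 mm, centred at x = 62.5 mm, carrying the violet gate. With the gate across, nothing can be put in.
- gate (a joint): Violet gate, in m along the red socket's +y: 0 = fully across the opening, 0.09 = fully aside (both end stops). Upright blade at socket x = 62.5 mm, y = joint value: 12 mm thick (y), 24 mm wide (x), 20 to 64 mm above the table; pinch it from above across the 12 mm. Its arm, underside 55 mm up, reaches over the opening to x = -23 mm. Friction 1 to 2 N; stays where left.
- spare_mid (a point): Centre of the spare relay, 23 mm above its underside: the same block as the others but with a grey top and no socket. It stays where it is.

How it is judged:
On the way, in this order (a step that is already met when the one before it is completed fails the run):
1. the gate is slid aside (at least 50 mm open) (value of joint gate above 0.05 m), for 0.1 s.
2. the red relay is seated in the red socket while the gate is aside (horizontal distance between relay_red_mid and socket_red below 0.015 m and height (world z) of relay_red_mid below 0.031 m and angle between relay_red_mid's own z axis and vertical below 0.1 rad and value of joint gate above 0.03 m), for 0.2 s.
At the end, for the whole second after the job is handed in: Each colour-topped relay stands in the socket of its own colour: its centre within 15 mm (horizontally) of the middle of the opening and less than 31 mm above the table (27 mm when seated), within 0.1 rad of upright; the gate is back across the red relay (joint below 0.012 m) (horizontal distance between relay_red_mid and socket_red below 0.015 m and height (world z) of each of relay_red_mid, relay_yellow_mid, relay_blue_mid, relay_green_mid below 0.031 m and angle between each of relay_red_mid, relay_yellow_mid, relay_blue_mid, relay_green_mid's own z axis and vertical below 0.1 rad and horizontal distance between relay_yellow_mid and socket_yellow below 0.015 m and horizontal distance between relay_blue_mid and socket_blue below 0.015 m and horizontal distance between relay_green_mid and socket_green below 0.015 m and value of joint gate below 0.012 m); the robot touches nothing.
It fails at once if the grey-topped spare relay is moved more than 30 mm (distance of spare_mid from where it was at the start of the episode above 0.03 m).
It also fails if it takes over 128 s, if anything falls off the work surface, if the arm or the gripper's body presses on something with over 40 N, if the wrist force passes 120 N, or if a joint passes its speed limit or range.

### The arm

A 6-joint arm with a two-finger parallel gripper is mounted at the origin on the work surface. World frame = base frame: x ahead of the robot, y to its left, z up, the work surface at z = 0. Lengths are in m, angles in rad, forces in N, time in s.
With the tool pointing down it reaches from about 0.275 to 0.75 m from the base axis. Payload 10.2 kg.
Tool frame: the origin (TCP) lies at the very end of the fingers, on their centre line; the grasp point (between the pads) lies 19 mm behind it; y points along the fingers, z is the direction in which the jaws open and shut, and the axes are right-handed (so a half turn about y gives the same grasp; the last joint's range is limited). The gripper opens to 88 mm and grips with 3 to 60 N. Pads are 18 mm wide; open, the fingers measure 123 mm over their backs; the gripper's body (75 mm by 187 mm) begins 45 mm behind the grasp point.
Start: joints at [0.963, 0.313, 1.498, -0, 1.331, -0.223], TCP at [0.197, 0.487, 0.239] pointing down, gripper open.
Joint ranges: [-2.94, 2.94], [-0.97, 2.17], [0.19, 2.56], [-1.23, 4.37], [0.02, 3.11], [-2.88, 2.88]. Speed limits (rad/s): [2.39, 2.39, 3.01, 3.14, 3.14, 3.14].

### API

Orientations are given as a 3x3 rotation matrix whose columns are the frame's x, y, z axes.
In Python, from workcell import ctrl gives the robot as it stands.
- The arm moves only by the tool apply_moves, never from a script. Its argument "increments" is one flat list of numbers, 7 for each row, row after row: the shift along the world's x, y, z each as a share of 20 cm, from -1 to 1, then the turn, a rotation vector about the world's x, y, z each as a share of 60 degrees, from -1 to 1, then the opening, from 0 (shut) to 1 (fully open). A call has 1 to 5 rows; each row is the pose to reach, as a shift and turn from the pose commanded when the call began; what a row does not reach only later rows make up. A row lasts 1/8 s, in which the tool goes at most 62.5 mm and 10.7 degrees, less where a joint would pass 70% of its speed; a pose out of reach is approached as far as the arm can. A call with a number of a shift or a turn outside -1 to 1 is refused whole. A call with a gripper value outside its range is refused whole. The fingers move at their own pace and stop on an object; "squeeze" is the grip in N (left out, the last holds). Time passes only in rows, so rows that repeat a pose let the fingers close. It gives the time, the measured TCP pose, the force and the opening at its end, in the units of the state.
- ctrl.observe(): the state, without advancing time (a new reading comes with each control period).
- ctrl.read_camera(name): name is "side" or "top" or "wrist"; returns a dict with "frame" (480x640x3 uint8, red, green, blue), "fov_y" (degrees; the focal length in pixels is half the picture's height over the tangent of half this angle, whatever the lens; pixels are square), "cx", "cy" (the principal point, pixels), "pose" (4x4, takes a point from camera to world coordinates). Camera axes: x right, y down, z forward; pixel columns grow to the right and rows downward; lengths in m; the calibration is good to about 2 mm. A picture is of the moment at which its call begins. There is no depth.
- ctrl.hand_in(): hands the job in, once; it reports no verdict.
The state is a dict: "time_s": time; "q": joint angles; "joint_vel": joint speeds; "effort": joint torques, N m; "tcp_pos": TCP position; "eef_rot": TCP orientation; "ft_force": force on the tool from outside, world axes, zero at the start; "ft_torque": the same for the moment, N m; "width": finger opening in m.
Only numpy, scipy, OpenCV 4.12 (cv2) and the standard library are available. Lean on these libraries where they do the work, as an engineer would, in place of code of your own. Each camera call takes 0.05 s, during which the arm holds its last target.

## Working session

There is one attempt and no reset: what is moved stays moved. The work goes in short steps, Python scripts to look and compute and a tool call to move; the robot and the scene stay as the last step left them, time stands still between calls to the robot, and variables do not carry over. Pictures are saved under pics/ and viewed, and the job is handed in when it is done.

Besides the shell and the picture viewer there is one more tool, called after "Request:" by a JSON object that holds its "method" and its "body", one argument or row to a line. apply_moves: Moves the arm, as the interface text tells. Its arguments: {"type":"object","properties":{"increments":{"type":"array"},"squeeze":{"type":"number"}},"required":["increments"]}

```bash
mkdir -p pics; ls
cat > h.py <<'E'
import numpy as np,cv2,json
from workcell import ctrl
def snap(name,fn):
    d=ctrl.read_camera(name); cv2.imwrite('pics/'+fn+'.png',d['frame'][:,:,::-1])
    np.savez('pics/'+fn+'.npz',pose=d['pose'],fov=d['fov_y'],cx=d['cx'],cy=d['cy']); return d
def px(fn,u,v,z):
    d=np.load('pics/'+fn+'.npz'); f=240/np.tan(np.radians(d['fov'])/2)
    r=d['pose'][:3,:3]@np.array([(u-d['cx'])/f,(v-d['cy'])/f,1]); o=d['pose'][:3,3]
    return o+r*(z-o[2])/r[2]
def proj(fn,p):
    d=np.load('pics/'+fn+'.npz'); f=240/np.tan(np.radians(d['fov'])/2)
    c=d['pose'][:3,:3].T@(np.array(p)-d['pose'][:3,3]); return c[0]/c[2]*f+d['cx'],c[1]/c[2]*f+d['cy']
E
python3 - <<'E'
from h import *
for n in('top','side','wrist'):
    d=snap(n,n+'0'); print(n,d['fov_y'],d['cx'],d['cy'],d['pose'].round(3).tolist())
s=ctrl.observe(); print({k:np.round(v,3).tolist() for k,v in s.items()})
E
```

```text
pics
top 43.088308712208494 321.07420165344325 240.27394809926952 [[0.005, -0.997, 0.082, 0.403], [-1.0, -0.007, -0.017, 0.001], [0.018, -0.082, -0.997, 1.122], [0.0, 0.0, 0.0, 1.0]]
side 52.664230422791746 307.13945068149167 233.8267454409908 [[0.995, -0.064, 0.08, 0.442], [-0.102, -0.647, 0.756, -0.714], [0.003, -0.76, -0.65, 0.681], [0.0, 0.0, 0.0, 1.0]]
wrist 70.60090248654475 321.74857180621456 235.37874707294924 [[0.376, 0.888, 0.265, 0.129], [0.927, -0.36, -0.108, 0.514], [-0.001, 0.286, -0.958, 0.385], [0.0, 0.0, 0.0, 1.0]]
{'time_s': 0.15, 'q': [0.963, 0.313, 1.498, 0.0, 1.331, -0.223], 'joint_vel': [0.0, -0.001, -0.002, 0.001, -0.0, 0.0], 'effort': [0.002, -40.23, -25.232, 0.069, 0.034, -0.0], 'tcp_pos': [0.197, 0.486, 0.238], 'eef_rot': [[0.927, -0.001, 0.375], [-0.375, -0.001, 0.927], [-0.0, -1.0, -0.001]], 'ft_force': [-0.738, 0.415, 0.125], 'ft_torque': [-0.022, -0.006, -0.003], 'width': 0.088}
```

View pics/top0.png

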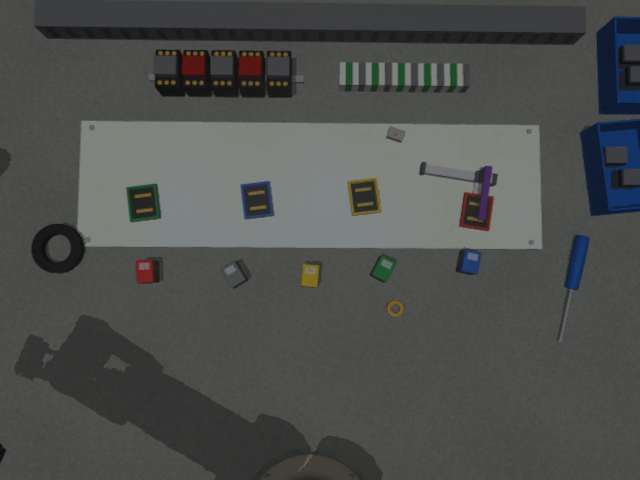

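View pics/side0.png

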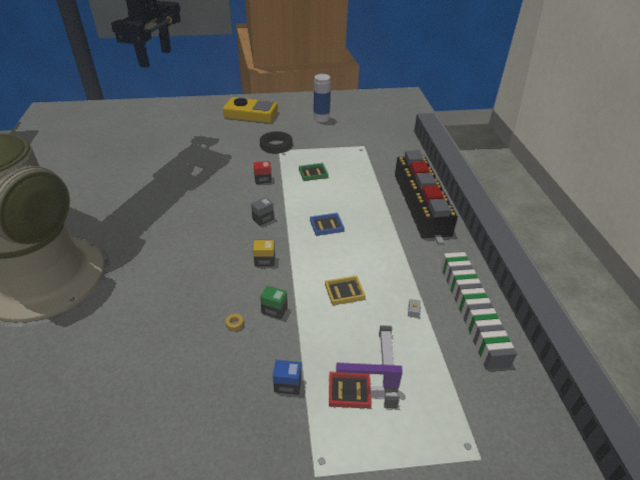

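Run:
```python
import cv2,numpy as np
im=cv2.imread('pics/top0.png'); im=cv2.convertScaleAbs(im,alpha=1.6)
for i,(a,b) in enumerate([(110,250),(230,370),(340,420),(420,520)]):
    c=im[155:295,a:b]; k=5 if b-a>110 else 5
    c=cv2.resize(im[155:275 if i==3 else 295,a:b],None,fx=4,fy=4,interpolation=cv2.INTER_CUBIC)
    for u in range(a,b,20): cv2.putText(c,str(u),((u-a)*4,8),0,.35,(255,255,255),1); cv2.line(c,((u-a)*4,8),((u-a)*4,14),(255,255,255),1)
    for v in range(160,295,20): cv2.putText(c,str(v),(0,(v-155)*4+4),0,.35,(255,0,255),1)
    cv2.imwrite(f'pics/c{i}.png',c)
a=cv2.imread('pics/c0.png');b=cv2.imread('pics/c1.png')
```

```text
(no output)
```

View pics/c0.png

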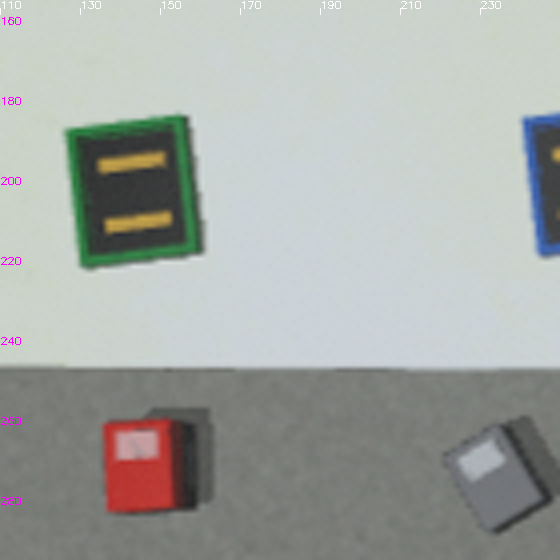

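View pics/c1.png

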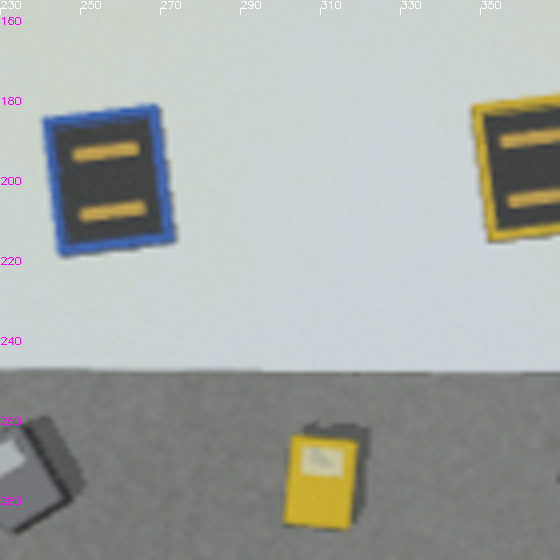

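View pics/c2.png

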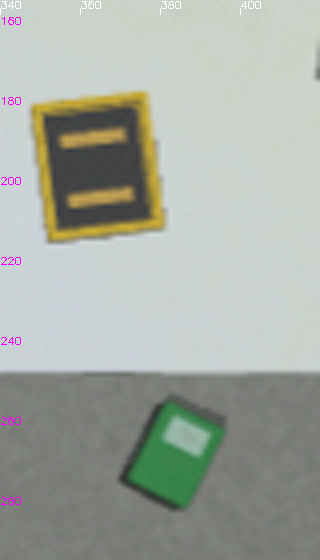

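View pics/c3.png

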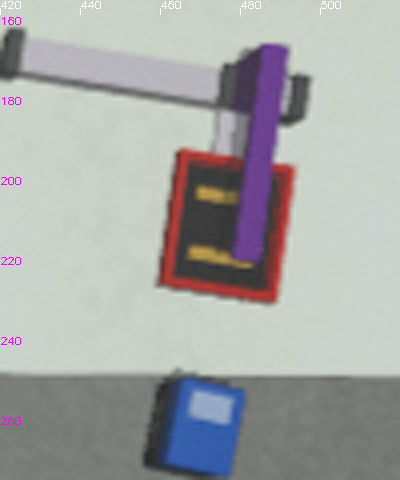

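```bash
cat > m.py <<'E'
from h import *
S={'green':(110,[(66,130),(187,116),(203,252),(83,268)]),'blue':(230,[(43,119),(158,105),(176,242),(60,257)]),'yellow':(340,[(31,106),(147,92),(164,229),(49,242)]),'red':(420,[(178,149),(296,166),(276,303),(158,286)])}
R={'red':(110,[(104,422),(170,420),(174,511),(107,514)]),'yellow':(230,[(292,436),(357,438),(351,529),(285,523)]),'green':(340,[(170,402),(223,433),(180,508),(127,478)]),'blue':(420,[(184,378),(244,391),(231,476),(170,467)]),'grey':(110,[(445,456),(503,424),(550,498),(495,531)])}
for nm,D,z in(('sock',S,.012),('relay',R,.046)):
    for k,(o,c) in D.items():
        P=np.array([px('top0',o+x/4-.375,155+y/4-.375,z)[:2] for x,y in c])
        e=[np.linalg.norm(P[i]-P[(i+1)%4]) for i in range(4)]
        ctr=P.mean(0); ax=(P[0]+P[1]-P[2]-P[3]); 
        print(nm,k,ctr.round(4),'yaw of long axis',np.degrees(np.arctan2(ax[1],ax[0])).round(1),np.round(e,4))
print(px('top0',420+275/4,155+44/4,.064),px('top0',420+247/4,155+262/4,.064))
E
python3 m.py
```

```text
sock green [0.5613 0.3076] yaw of long axis 8.4 [0.0555 0.0634 0.0549 0.0643]
sock blue [0.568  0.0999] yaw of long axis 8.0 [0.0532 0.0641 0.0535 0.0645]
sock yellow [ 0.5759 -0.0973] yaw of long axis 7.2 [0.0542 0.0642 0.0534 0.0637]
sock red [ 0.5502 -0.3051] yaw of long axis -9.1 [0.0553 0.0647 0.055  0.0646]
relay red [0.4344 0.2929] yaw of long axis 3.8 [0.0289 0.0401 0.0293 0.0405]
relay yellow [0.4297 0.0015] yaw of long axis -3.8 [0.0288 0.0402 0.0292 0.0385]
relay green [ 0.442  -0.1285] yaw of long axis -29.8 [0.0272 0.0384 0.0269 0.0389]
relay blue [ 0.4551 -0.2855] yaw of long axis -9.7 [0.0273 0.0384 0.0274 0.0402]
relay grey [0.4307 0.1351] yaw of long axis 33.8 [0.029  0.0388 0.028  0.0398]
[ 0.62399497 -0.31398808  0.064     ] [ 0.52671228 -0.29994922  0.064     ]
```

Run:
```python
from h import *
im=cv2.convertScaleAbs(cv2.imread('pics/side0.png'),alpha=1.4)
S=dict(g=(.5613,.3076,8.4),b=(.568,.0999,8),y=(.5759,-.0973,7.2),r=(.5502,-.3051,-9.1))
R=dict(r=(.4344,.2929,3.8),y=(.4297,.0015,-3.8),g=(.442,-.1285,-29.8),b=(.4551,-.2855,-9.7))
im=cv2.resize(im,None,fx=3,fy=3,interpolation=cv2.INTER_CUBIC)
for D,(a,b),z in((S,(.032,.027),.012),(R,(.02,.015),.046),(R,(.02,.015),0)):
    for x,y,t in D.values():
        t=np.radians(t); c,s=np.cos(t),np.sin(t)
        q=[np.array(proj('side0',(x+c*i*a-s*j*b,y+s*i*a+c*j*b,z)))*3+1 for i,j in((1,1),(1,-1),(-1,-1),(-1,1))]
        cv2.polylines(im,[np.array(q).astype(int)],True,(0,255,255) if z<.02 else(255,255,255),1)
cv2.imwrite('pics/sa.png',im[420:1000,690:1120]);cv2.imwrite('pics/sb.png',im[780:1240,680:1240])
```

```text
(no output)
```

View pics/sa.png

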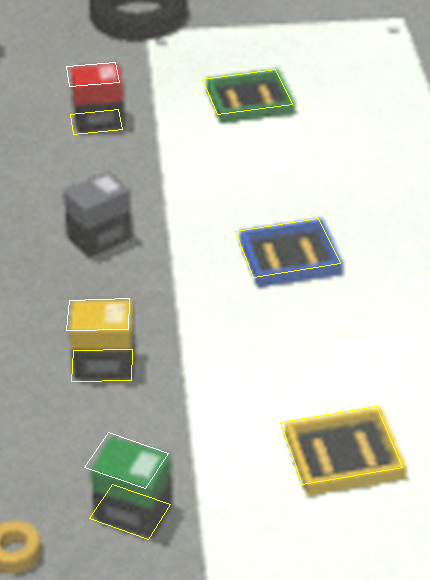

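View pics/sb.png

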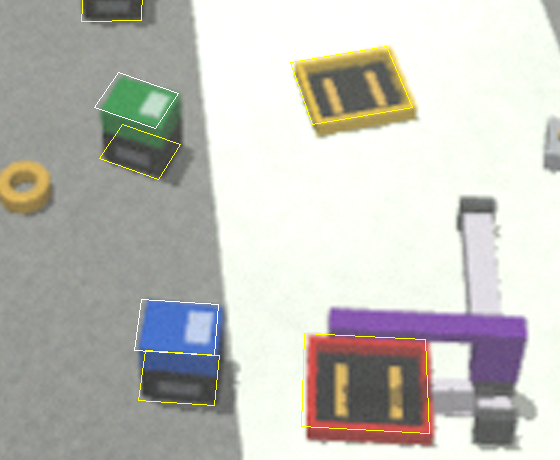

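Request:
{"method": "apply_moves", "body": {
  "increments": [0.25,-0.25,0,0,0,0.1,1,0.5,-0.5,0,0,0,0.215,1,0.5,-0.75,0,0,0,0.215,1,0.5,-1,0,0,0,0.215,1]
}}

```text
time_s: 0.65
tcp_pos: [0.2974, 0.2846, 0.2384]
eef_rot: [[0.987, -0.0, 0.16], [-0.16, -0.0, 0.987], [-0.0, -1.0, -0.001]]
ft_force: [0.9, 1.1, 0.1]
width: 0.0879
```

Request:
{"method": "apply_moves", "body": {
  "increments": [0.15,-0.25,0,0,0,0,0.5,0.3,-0.5,0,0,0,0,0.5,0.45,-0.75,0,0,0,0,0.5,0.5,-1,0,0,0,0,0.5]
}}

```text
time_s: 1.15
tcp_pos: [0.3979, 0.0846, 0.2386]
eef_rot: [[0.987, -0.0, 0.16], [-0.16, -0.0, 0.987], [-0.0, -1.0, -0.0]]
ft_force: [-0.6, 0.1, 0.6]
width: 0.0501
```

Request:
{"method": "apply_moves", "body": {
  "increments": [0.15,-0.25,0,0,0,0,0.5,0.3,-0.5,0,0,0,0,0.5,0.45,-0.75,0,0,0,0,0.5,0.5,-1,0,0,0,0,0.5]
}}

```text
time_s: 1.65
tcp_pos: [0.4978, -0.1153, 0.2382]
eef_rot: [[0.987, -0.0, 0.159], [-0.159, 0.0, 0.987], [-0.001, -1.0, 0.0]]
ft_force: [0.4, 0.5, -0.1]
width: 0.044
```

Request:
{"method": "apply_moves", "body": {
  "increments": [0.15,-0.25,0,0,0,0,0.5,0.3,-0.5,0,0,0,0,0.5,0.45,-0.75,0,0,0,0,0.5,0.5,-1,0,0,0,0,0.5,0.5,-1,0,0,0,0,0.5]
}}

```text
time_s: 2.28
tcp_pos: [0.5966, -0.3163, 0.2367]
eef_rot: [[0.987, -0.002, 0.162], [-0.162, 0.001, 0.987], [-0.002, -1.0, 0.001]]
ft_force: [-0.2, 0.8, -0.3]
width: 0.0441
```

Request:
{"method": "apply_moves", "body": {
  "increments": [0.075,0,-0.3,0,0,0,0.5,0.075,0,-0.5,0,0,0,0.5,0.075,0,-0.5,0,0,0,0.5]
}}

```text
time_s: 2.65
tcp_pos: [0.611, -0.3116, 0.1359]
eef_rot: [[0.987, -0.005, 0.158], [-0.158, 0.004, 0.987], [-0.006, -1.0, 0.003]]
ft_force: [1.2, 0.8, 1.0]
width: 0.0442
```

Run:
```python
from h import *
snap('wrist','w1'); snap('top','t1'); s=ctrl.observe(); print(s['tcp_pos'],s['q'])
for p in((.6119,-.315,.064),(.527,-.3,.064)): print(proj('w1',p))
print(proj('w1',s['tcp_pos']))
```

```text
[ 0.61256371 -0.31318068  0.14078751] [-6.42499202e-01  7.54773866e-01  1.05596002e+00  5.97053006e-05
  1.32871801e+00 -2.05411243e+00]
(np.float64(317.59182678847577), np.float64(249.9651653175799))
(np.float64(319.28557277671496), np.float64(115.92306614257664))
(np.float64(320.217275271082), np.float64(304.08411527823364))
```

View pics/w1.png

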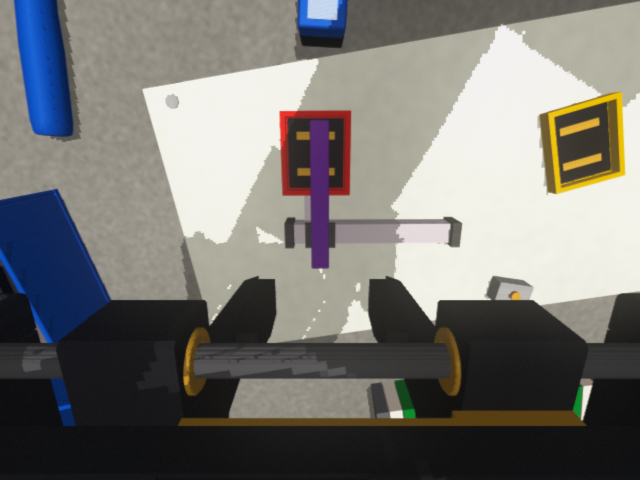

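Request:
{"method": "apply_moves", "body": {
  "increments": [0,0,-0.25,0,0,0,0.5,0,0,-0.4,0,0,0,0.5,0,0,-0.51,0,0,0,0.5,0,0,-0.51,0,0,0,0.5],
  "squeeze": 15
}}

```text
time_s: 3.25
tcp_pos: [0.6124, -0.3134, 0.0377]
eef_rot: [[0.987, 0.0, 0.159], [-0.159, -0.0, 0.987], [0.001, -1.0, -0.0]]
ft_force: [-0.2, 0.1, 0.8]
width: 0.0441
```

Request:
{"method": "apply_moves", "body": {
  "increments": [0,0,0,0,0,0,0,0,0,0,0,0,0,0,0,0,0,0,0,0,0,0,0,0,0,0,0,0]
}}

```text
time_s: 3.75
tcp_pos: [0.6123, -0.3135, 0.0374]
eef_rot: [[0.987, 0.001, 0.159], [-0.159, -0.0, 0.987], [0.001, -1.0, -0.0]]
ft_force: [0.0, -0.1, 2.6]
width: 0.0118
```

Request:
{"method": "apply_moves", "body": {
  "increments": [0.017,0.105,0,0,0,0,0,0.034,0.21,0,0,0,0,0,0.05,0.315,0,0,0,0,0,0.067,0.42,0,0,0,0,0,0.067,0.42,0,0,0,0,0]
}}

```text
time_s: 4.38
tcp_pos: [0.6258, -0.2274, 0.0373]
eef_rot: [[0.988, -0.0, 0.157], [-0.157, -0.001, 0.988], [-0.0, -1.0, -0.001]]
ft_force: [-3.1, 0.6, 6.5]
width: 0.0119
```

Request:
{"method": "apply_moves", "body": {
  "increments": [0,0,0,0,0,0,0.5,0,0,0,0,0,0,0.5,0,0,0,0,0,0,0.5,0,0,0.3,0,0,0,0.5,0,0,0.6,0,0,0,0.5]
}}

```text
time_s: 5.0
tcp_pos: [0.6252, -0.2292, 0.1578]
eef_rot: [[0.987, -0.001, 0.159], [-0.159, 0.001, 0.987], [-0.001, -1.0, 0.001]]
ft_force: [0.1, -0.4, 0.2]
width: 0.044
```

Run:
```python
from h import *
snap('side','s2');snap('wrist','w2'); s=ctrl.observe(); print(s['tcp_pos'])
```

```text
[ 0.62772614 -0.23050475  0.16411101]
```

View pics/w2.png

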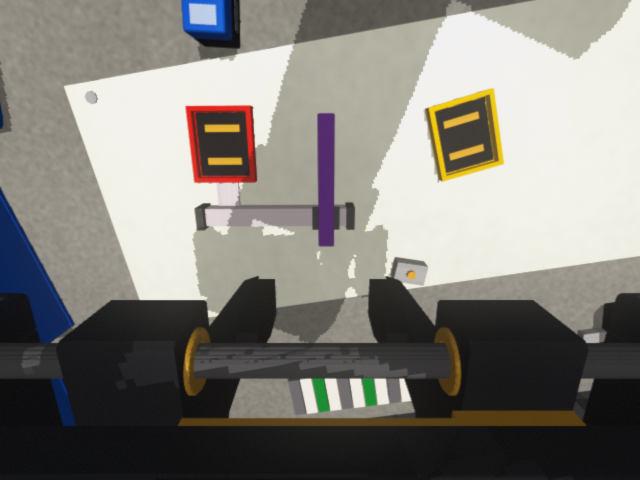

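Request:
{"method": "apply_moves", "body": {
  "increments": [-0.1,0.25,0,0,0,0.1,0.8,-0.2,0.5,0,0,0,0.215,0.8,-0.3,0.75,0,0,0,0.215,0.8,-0.4,1,0,0,0,0.215,0.8]
}}

```text
time_s: 5.6
tcp_pos: [0.5444, -0.0278, 0.1561]
eef_rot: [[0.998, -0.001, -0.065], [0.065, 0.0, 0.998], [-0.001, -1.0, 0.0]]
ft_force: [0.1, -0.4, 0.5]
width: 0.0705
```

Request:
{"method": "apply_moves", "body": {
  "increments": [-0.1,0.25,0,0,0,0,0.8,-0.2,0.5,0,0,0,0,0.8,-0.3,0.75,0,0,0,0,0.8,-0.35,1,0,0,0,0,0.8]
}}

```text
time_s: 6.1
tcp_pos: [0.4743, 0.1721, 0.1563]
eef_rot: [[0.998, -0.001, -0.065], [0.065, 0.0, 0.998], [-0.001, -1.0, 0.0]]
ft_force: [0.4, -0.1, -0.2]
width: 0.0706
```

Request:
{"method": "apply_moves", "body": {
  "increments": [-0.1,0.3,0,0,0,0,0.8,-0.2,0.61,0,0,0,0,0.8,-0.2,0.61,0,0,0,0,0.8,-0.2,0.61,0,0,0,0,0.8]
}}

```text
time_s: 6.6
tcp_pos: [0.4354, 0.2922, 0.1562]
eef_rot: [[0.998, -0.001, -0.066], [0.066, -0.001, 0.998], [-0.001, -1.0, -0.0]]
ft_force: [0.5, -0.1, 0.6]
width: 0.0702
```

Run:
```python
from h import *
snap('wrist','w3'); s=ctrl.observe(); print(s['tcp_pos'],s['q'])
print(proj('w3',(.4344,.2929,.046)))
```

```text
[0.43580545 0.29167126 0.15634688] [ 3.66288602e-01  3.91348068e-01  1.61420958e+00 -2.76768167e-04
  1.13663107e+00 -1.26891669e+00]
(np.float64(323.53543080556676), np.float64(230.94065004887688))
```

View pics/w3.png

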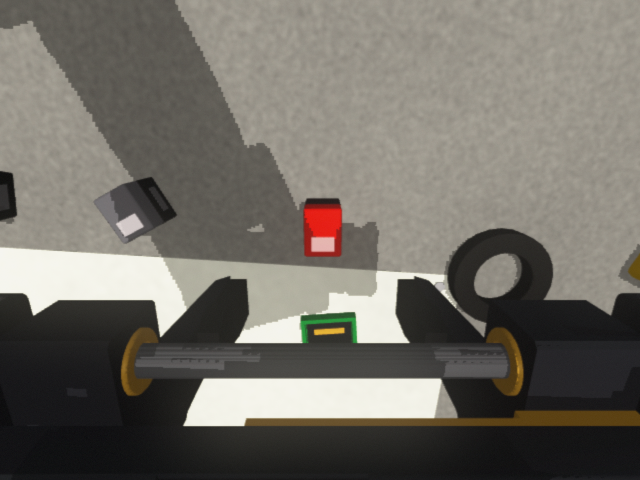

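Request:
{"method": "apply_moves", "body": {
  "increments": [0,0,-0.3,0,0,0,0.8,0,0,-0.55,0,0,0,0.8,0,0,-0.69,0,0,0,0.8,0,0,-0.69,0,0,0,0.8],
  "squeeze": 25
}}

```text
time_s: 7.15
tcp_pos: [0.4352, 0.2909, 0.0173]
eef_rot: [[0.998, -0.004, -0.063], [0.063, -0.001, 0.998], [-0.004, -1.0, -0.001]]
ft_force: [0.3, -0.5, 0.4]
width: 0.0704
```

Request:
{"method": "apply_moves", "body": {
  "increments": [0,0,0,0,0,0,0,0,0,0,0,0,0,0,0,0,0,0,0,0,0,0,0,0,0,0,0,0]
}}

```text
time_s: 7.65
tcp_pos: [0.4356, 0.2927, 0.0191]
eef_rot: [[0.998, 0.001, -0.066], [0.066, 0.0, 0.998], [0.001, -1.0, 0.0]]
ft_force: [-0.5, -0.7, 0.0]
width: 0.0323
```

Request:
{"method": "apply_moves", "body": {
  "increments": [0,0,0.2,0,0,0,0,0,0,0.5,0,0,0,0,0,0,0.6,0,0,0,0,0,0,0.6,0,0,0,0]
}}

```text
time_s: 8.15
tcp_pos: [0.4359, 0.2929, 0.1399]
eef_rot: [[0.998, 0.003, -0.066], [0.066, 0.001, 0.998], [0.003, -1.0, 0.001]]
ft_force: [-0.5, 0.4, -0.2]
width: 0.0298
```

Request:
{"method": "apply_moves", "body": {
  "increments": [0.05,-0.25,0,0,0,-0.1,0,0.1,-0.5,0,0,0,-0.215,0,0.15,-0.75,0,0,0,-0.215,0,0.2,-1,0,0,0,-0.215,0]
}}

```text
time_s: 8.65
tcp_pos: [0.4749, 0.091, 0.1372]
eef_rot: [[0.987, -0.002, 0.159], [-0.159, 0.0, 0.987], [-0.002, -1.0, -0.0]]
ft_force: [1.1, 0.0, -1.0]
width: 0.0298
```

Request:
{"method": "apply_moves", "body": {
  "increments": [0.05,-0.25,0,0,0,0,0,0.1,-0.5,0,0,0,0,0,0.15,-0.75,0,0,0,0,0,0.2,-1,0,0,0,0,0]
}}

```text
time_s: 9.15
tcp_pos: [0.515, -0.1088, 0.1371]
eef_rot: [[0.987, -0.002, 0.159], [-0.159, 0.001, 0.987], [-0.002, -1.0, 0.001]]
ft_force: [-0.1, -0.6, -0.3]
width: 0.03
```

Request:
{"method": "apply_moves", "body": {
  "increments": [0.05,-0.25,0,0,0,0,0,0.1,-0.5,0,0,0,0,0,0.15,-0.75,0,0,0,0,0,0.175,-0.99,0,0,0,0,0,0.175,-0.99,0,0,0,0,0]
}}

```text
time_s: 9.78
tcp_pos: [0.5496, -0.3079, 0.1361]
eef_rot: [[0.987, -0.002, 0.162], [-0.162, 0.001, 0.987], [-0.002, -1.0, 0.001]]
ft_force: [-0.3, 0.3, -0.6]
width: 0.0297
```

Run:
```python
from h import *
snap('wrist','w4'); s=ctrl.observe(); print(s['tcp_pos'],s['width'],s['eef_rot'][:,0] if hasattr(s['eef_rot'],'shape') else s['eef_rot'])
print(proj('w4',(.5502,-.3051,.012)))
```

```text
[ 0.54973066 -0.3058808   0.13643479] 0.030017481197057508 [ 0.98700769 -0.16064935 -0.00275885]
(np.float64(325.7268672784799), np.float64(227.79964264431683))
```

View pics/w4.png

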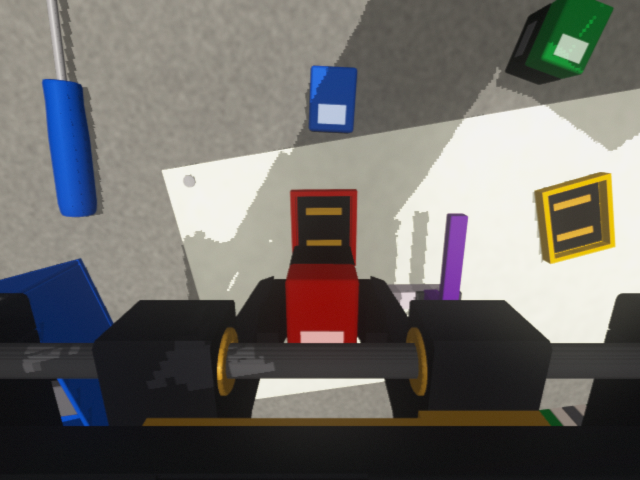

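Request:
{"method": "apply_moves", "body": {
  "increments": [0.005,0,-0.25,0,0,0,0,0.005,0,-0.4,0,0,0,0,0.005,0,-0.5,0,0,0,0,0.005,0,-0.555,0,0,0,0,0.005,0,-0.555,0,0,0,0]
}}

```text
time_s: 10.45
tcp_pos: [0.5519, -0.3051, 0.0282]
eef_rot: [[0.987, 0.001, 0.158], [-0.158, -0.0, 0.987], [0.001, -1.0, -0.0]]
ft_force: [-0.4, -0.4, -0.3]
width: 0.0297
```

Run:
```python
from h import *
snap('side','s5'); s=ctrl.observe(); print(s['tcp_pos'],s['ft_force'])
im=cv2.imread('pics/s5.png')[300:440,230:450]; cv2.imwrite('pics/s5c.png',cv2.resize(im,None,fx=3,fy=3))
```

```text
[ 0.55191176 -0.30527641  0.02829957] [0.0921989  0.42693992 0.2771488 ]
```

View pics/s5c.png

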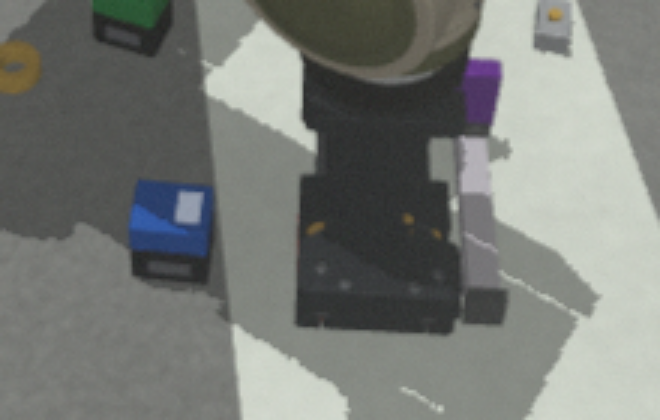

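Request:
{"method": "apply_moves", "body": {
  "increments": [0,0,-0.015,0,0,0,0,0,0,-0.022,0,0,0,0,0,0,-0.022,0,0,0,0]
}}

```text
time_s: 10.88
tcp_pos: [0.5521, -0.3056, 0.0272]
eef_rot: [[0.987, 0.002, 0.159], [-0.159, -0.002, 0.987], [0.002, -1.0, -0.001]]
ft_force: [-9.7, 7.4, 26.5]
width: 0.0298
```

Request:
{"method": "apply_moves", "body": {
  "increments": [0,0,0.02,0,0,0,0,0,0,0.02,0,0,0,0]
}}

```text
time_s: 11.12
tcp_pos: [0.5517, -0.3055, 0.0277]
eef_rot: [[0.987, 0.001, 0.159], [-0.159, -0.001, 0.987], [0.001, -1.0, -0.0]]
ft_force: [-0.0, -0.4, -0.8]
width: 0.0298
```

Run:
```python
from h import *
snap('wrist','w6'); s=ctrl.observe(); print(s['tcp_pos'],s['ft_force'])
im=cv2.imread('pics/w6.png')[120:400,220:440]; cv2.imwrite('pics/w6c.png',cv2.convertScaleAbs(cv2.resize(im,None,fx=2.1,fy=2.1),alpha=1.8))
```

```text
[ 0.55148355 -0.30538552  0.0272266 ] [-0.37091188  0.11868574 -0.08981349]
```

View pics/w6c.png

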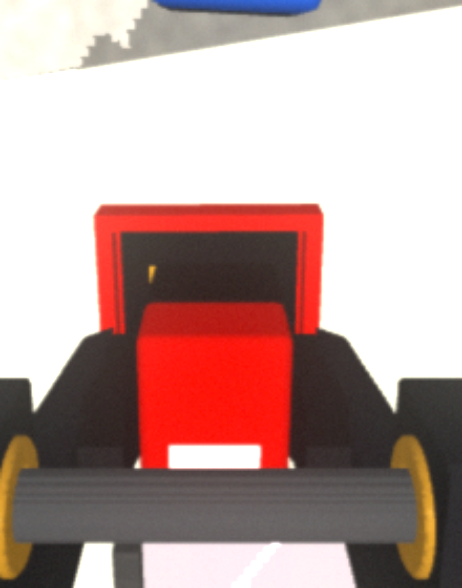

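Run:
```python
from h import *
t=np.radians(-9.1);X=np.array([np.cos(t),np.sin(t),0]);Y=np.array([-X[1],X[0],0])
o=np.array([.5502,-.3051,0])
def c(p): u,v=proj('w6',p); return round((u-220)*2.1),round((v-120)*2.1)
print('tcp in cam'); 
for nm,x,z in(('outer',-.032,.012),('inner',-.028,.012)): print(nm,c(o+X*x+Y*.023+[0,0,z]),c(o+X*x-Y*.023+[0,0,z]))
T=np.array([.5515,-.3055,0])
for off in(.015,.023):
  b=.0275-off
  for z in(b,b+.026,b+.046): print(off,round(z,3),c(T-X*.02+Y*.015+[0,0,z]),c(T-X*.02-Y*.015+[0,0,z]))
for off in(.015,.023): print(c(T-X*.02-Y*0+[0,0,.0275-off]))
for tt in (T,):print('fingertip',c(T+Y*.015+[0,0,.0275]),c(T-X*.009+Y*.015+[0,0,.0275]))
im=cv2.imread('pics/w6.png')[200:340,270:370]; im=np.clip(im.astype(float)*6,0,255).astype(np.uint8); cv2.imwrite('pics/w6d.png',cv2.resize(im,None,fx=4.2,fy=4.2))
```

```text
tcp in cam
outer (315, 209) (119, 209)
inner (314, 225) (119, 226)
0.015 0.013 (279, 264) (153, 264)
0.015 0.038 (290, 304) (143, 304)
0.015 0.058 (301, 346) (132, 346)
0.023 0.005 (276, 254) (156, 254)
0.023 0.03 (286, 290) (146, 290)
0.023 0.051 (296, 328) (137, 328)
(216, 264)
(216, 254)
fingertip (282, 368) (283, 332)
```

View pics/w6d.png

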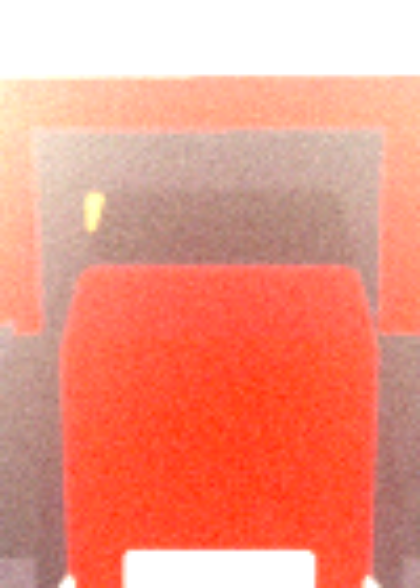

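Request:
{"method": "apply_moves", "body": {
  "increments": [0,0,-0.01,0,0,0,0,0,0,-0.01,0,0,0,0]
}}

```text
time_s: 11.42
tcp_pos: [0.5516, -0.3054, 0.0272]
eef_rot: [[0.987, 0.0, 0.159], [-0.159, -0.0, 0.987], [0.0, -1.0, -0.0]]
ft_force: [-7.5, 5.0, 17.5]
width: 0.0298
```

Request:
{"method": "apply_moves", "body": {
  "increments": [0,0,0,0,0,0,0.55,0,0,0,0,0,0,0.55,0,0,0.05,0,0,0,0.55,0,0,0.3,0,0,0,0.55,0,0,0.6,0,0,0,0.55]
}}

```text
time_s: 12.05
tcp_pos: [0.5511, -0.3051, 0.1464]
eef_rot: [[0.987, -0.001, 0.159], [-0.159, 0.001, 0.987], [-0.002, -1.0, 0.001]]
ft_force: [0.5, 0.4, 0.3]
width: 0.0483
```

Request:
{"method": "apply_moves", "body": {
  "increments": [0.19,0.19,0.1,0,0,0,0.55,0.37,0.38,0.1,0,0,0,0.5,0.37,0.38,0.1,0,0,0,0.5,0.37,0.38,0.1,0,0,0,0.5]
}}

```text
time_s: 12.55
tcp_pos: [0.6252, -0.2296, 0.1654]
eef_rot: [[0.987, -0.0, 0.159], [-0.159, -0.0, 0.987], [-0.0, -1.0, -0.0]]
ft_force: [0.4, -0.4, 0.1]
width: 0.0441
```

Run:
```python
from h import *
snap('wrist','w7'); s=ctrl.observe(); print(s['tcp_pos'],s['ft_force'])
```

```text
[ 0.62496621 -0.23014934  0.16540367] [ 0.21164473 -0.59143596  0.49302614]
```

View pics/w7.png

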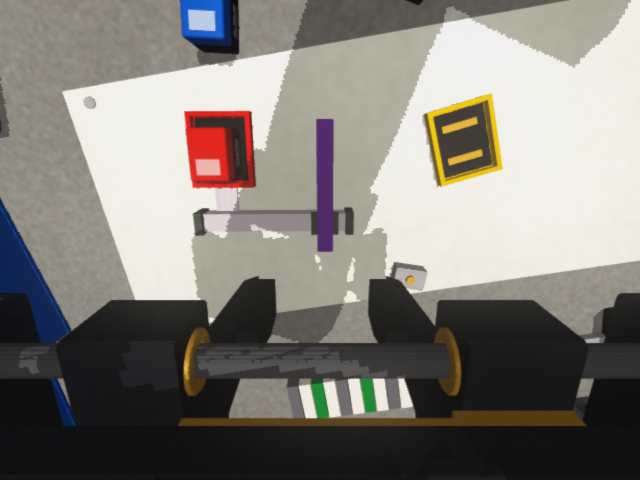

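Run:
```python
from h import *
snap('side','s8');snap('top','t8')
a=cv2.resize(cv2.imread('pics/s8.png')[340:420,310:420],None,fx=5,fy=5,interpolation=2)
b=cv2.resize(cv2.imread('pics/t8.png')[155:275,420:520],None,fx=4,fy=4,interpolation=2)
cv2.imwrite('pics/s8c.png',cv2.convertScaleAbs(a,alpha=1.5));cv2.imwrite('pics/t8c.png',cv2.convertScaleAbs(b,alpha=1.5))
```

```text
(no output)
```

View pics/s8c.png

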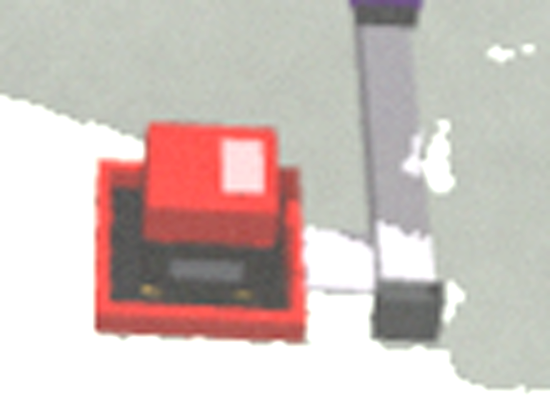

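View pics/t8c.png

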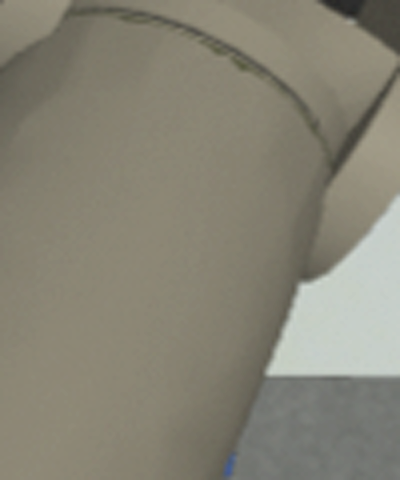

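Request:
{"method": "apply_moves", "body": {
  "increments": [0,0,-0.3,0,0,0,0.5,0,0,-0.5,0,0,0,0.5,0,0,-0.64,0,0,0,0.5,0,0,-0.64,0,0,0,0.5],
  "squeeze": 12
}}

```text
time_s: 13.2
tcp_pos: [0.6241, -0.2296, 0.0355]
eef_rot: [[0.987, -0.003, 0.16], [-0.16, 0.002, 0.987], [-0.004, -1.0, 0.001]]
ft_force: [0.3, -0.5, 0.4]
width: 0.0444
```

Request:
{"method": "apply_moves", "body": {
  "increments": [0,0,0,0,0,0,0,0,0,0,0,0,0,0,0,0,0,0,0,0,0,0,0,0,0,0,0,0]
}}

```text
time_s: 13.7
tcp_pos: [0.6258, -0.2294, 0.0381]
eef_rot: [[0.987, 0.001, 0.159], [-0.159, -0.0, 0.987], [0.001, -1.0, -0.0]]
ft_force: [0.3, 1.2, 4.3]
width: 0.0118
```

Request:
{"method": "apply_moves", "body": {
  "increments": [-0.018,-0.11,0,0,0,0,0,-0.035,-0.22,0,0,0,0,0,-0.053,-0.33,0,0,0,0,0,-0.068,-0.425,0,0,0,0,0,-0.069,-0.432,0,0,0,0,0]
}}

```text
time_s: 14.32
tcp_pos: [0.6122, -0.3164, 0.038]
eef_rot: [[0.987, 0.002, 0.161], [-0.161, 0.002, 0.987], [0.002, -1.0, 0.003]]
ft_force: [4.7, 9.5, 8.3]
width: 0.0118
```

Request:
{"method": "apply_moves", "body": {
  "increments": [0,0,0,0,0,0,0.5,0,0,0,0,0,0,0.5,0,0,0,0,0,0,0.5,0,0,0.3,0,0,0,0.5,0,0,0.6,0,0,0,0.5]
}}

```text
time_s: 14.95
tcp_pos: [0.6112, -0.3159, 0.1583]
eef_rot: [[0.987, -0.001, 0.159], [-0.159, 0.001, 0.987], [-0.001, -1.0, 0.0]]
ft_force: [1.0, -0.2, 0.5]
width: 0.0437
```

Request:
{"method": "apply_moves", "body": {
  "increments": [-0.25,0.05,0,0,0,0,0.8,-0.5,0.1,0,0,0,0,0.8,-0.78,0.15,0,0,0,-0.01,0.8,-0.78,0.15,0,0,0,-0.01,0.8,-0.78,0.15,0,0,0,-0.01,0.8]
}}

```text
time_s: 15.58
tcp_pos: [0.4563, -0.2864, 0.1579]
eef_rot: [[0.986, 0.001, 0.17], [-0.17, -0.001, 0.986], [0.001, -1.0, -0.001]]
ft_force: [0.1, 0.3, 0.2]
width: 0.0706
```

Run:
```python
from h import *
snap('wrist','w9'); s=ctrl.observe(); print(s['tcp_pos'],s['ft_force'])
print(proj('w9',(.4551,-.2855,.046)))
```

```text
[ 0.45661909 -0.28644969  0.15770954] [0.57507374 0.01990494 0.20772647]
(np.float64(323.57609882648785), np.float64(229.49175914146593))
```

View pics/w9.png

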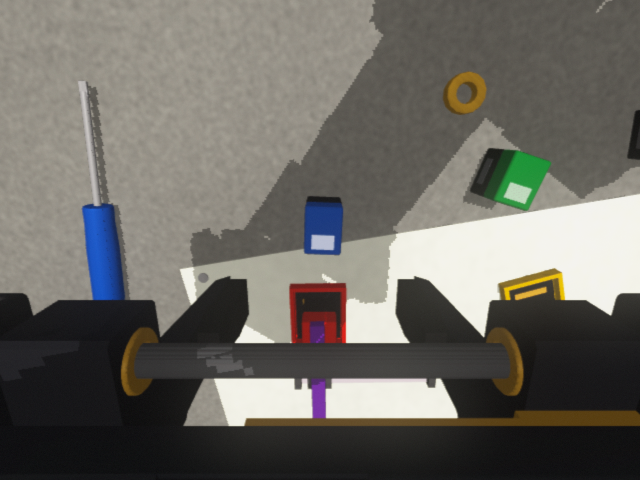

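Request:
{"method": "apply_moves", "body": {
  "increments": [0,0,-0.3,0,0,0,0.8,0,0,-0.55,0,0,0,0.8,0,0,-0.695,0,0,0,0.8,0,0,-0.695,0,0,0,0.8],
  "squeeze": 25
}}

```text
time_s: 16.12
tcp_pos: [0.4558, -0.2853, 0.0165]
eef_rot: [[0.986, -0.002, 0.169], [-0.169, 0.002, 0.986], [-0.003, -1.0, 0.002]]
ft_force: [-0.2, 0.4, 0.4]
width: 0.0705
```

Request:
{"method": "apply_moves", "body": {
  "increments": [0,0,0,0,0,0,0,0,0,0,0,0,0,0,0,0,0,0,0,0,0,0,0,0,0,0,0,0,0,0,0,0,0,0,0]
}}

```text
time_s: 16.75
tcp_pos: [0.4558, -0.2859, 0.0187]
eef_rot: [[0.986, 0.0, 0.169], [-0.169, -0.0, 0.986], [0.0, -1.0, -0.0]]
ft_force: [-1.1, 0.2, 4.5]
width: 0.0297
```

Request:
{"method": "apply_moves", "body": {
  "increments": [0,0,0.2,0,0,0,0,0,0,0.5,0,0,0,0,0,0,0.6,0,0,0,0,0,0,0.6,0,0,0,0]
}}

```text
time_s: 17.25
tcp_pos: [0.456, -0.2861, 0.1393]
eef_rot: [[0.986, 0.002, 0.169], [-0.169, -0.002, 0.986], [0.002, -1.0, -0.001]]
ft_force: [-0.8, -0.3, -1.6]
width: 0.0301
```

Request:
{"method": "apply_moves", "body": {
  "increments": [0.07,0.25,0,0,0,0.1,0,0.14,0.5,0,0,0,0.2,0,0.2,0.75,0,0,0,0.295,0,0.28,1,0,0,0,0.295,0]
}}

```text
time_s: 17.75
tcp_pos: [0.5112, -0.084, 0.1366]
eef_rot: [[0.99, -0.003, -0.139], [0.139, 0.001, 0.99], [-0.002, -1.0, 0.001]]
ft_force: [-0.1, 0.2, -0.9]
width: 0.0302
```

Request:
{"method": "apply_moves", "body": {
  "increments": [0.07,0.25,0,0,0,0,0,0.14,0.5,0,0,0,0,0,0.2,0.75,0,0,0,0,0,0.285,0.928,0,0,0,0,0,0.285,0.928,0,0,0,0,0]
}}

```text
time_s: 18.38
tcp_pos: [0.5683, 0.1019, 0.1362]
eef_rot: [[0.99, -0.003, -0.141], [0.141, 0.0, 0.99], [-0.003, -1.0, 0.001]]
ft_force: [0.4, -0.5, -0.5]
width: 0.0295
```

Run:
```python
from h import *
snap('wrist','w10'); s=ctrl.observe(); print(s['tcp_pos'],s['ft_force'])
cv2.imwrite('pics/w10c.png',cv2.imread('pics/w10.png')[100:420,160:480])
```

```text
[0.56800832 0.10046541 0.13637208] [ 0.47389477 -0.15820449 -1.65064926]
```

View pics/w10c.png

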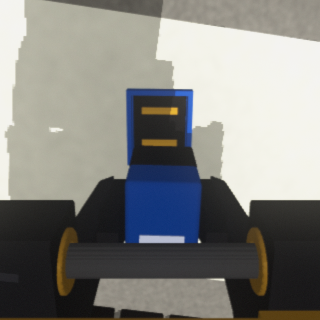

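Aligned with the blue socket (centred at crop column 160). Lower.

Request:
{"method": "apply_moves", "body": {
  "increments": [0.005,0,-0.25,0,0,0,0,0.005,0,-0.4,0,0,0,0,0.005,0,-0.5,0,0,0,0,0.005,0,-0.555,0,0,0,0,0.005,0,-0.555,0,0,0,0]
}}

```text
time_s: 19.05
tcp_pos: [0.5692, 0.0992, 0.0267]
eef_rot: [[0.99, -0.002, -0.138], [0.138, -0.0, 0.99], [-0.002, -1.0, 0.0]]
ft_force: [0.1, 0.7, -0.6]
width: 0.0302
```

Request:
{"method": "apply_moves", "body": {
  "increments": [0,0,-0.005,0,0,0,0,0,0,-0.01,0,0,0,0]
}}

```text
time_s: 19.3
tcp_pos: [0.57, 0.0997, 0.026]
eef_rot: [[0.99, 0.001, -0.138], [0.138, -0.0, 0.99], [0.001, -1.0, -0.0]]
ft_force: [0.3, 1.2, -1.2]
width: 0.0299
```

Request:
{"method": "apply_moves", "body": {
  "increments": [0,0,-0.01,0,0,0,0,0,0,-0.01,0,0,0,0]
}}

```text
time_s: 19.55
tcp_pos: [0.5697, 0.0998, 0.0233]
eef_rot: [[0.99, 0.0, -0.138], [0.138, -0.0, 0.99], [0.0, -1.0, -0.0]]
ft_force: [0.4, -0.1, -1.5]
width: 0.0296
```

Request:
{"method": "apply_moves", "body": {
  "increments": [0,0,-0.005,0,0,0,0,0,0,-0.01,0,0,0,0]
}}

```text
time_s: 19.8
tcp_pos: [0.5698, 0.0999, 0.0226]
eef_rot: [[0.99, 0.0, -0.139], [0.139, -0.0, 0.99], [0.0, -1.0, -0.0]]
ft_force: [-7.7, -1.0, 18.3]
width: 0.0299
```

Request:
{"method": "apply_moves", "body": {
  "increments": [0,0,0.005,0,0,0,0.6,0,0,0.01,0,0,0,0.6,0,0,0.05,0,0,0,0.6,0,0,0.35,0,0,0,0.6,0,0,0.66,0,0,0,0.8]
}}

```text
time_s: 20.42
tcp_pos: [0.5693, 0.0998, 0.1551]
eef_rot: [[0.99, -0.001, -0.138], [0.138, 0.0, 0.99], [-0.001, -1.0, 0.0]]
ft_force: [-0.0, 1.1, -0.2]
width: 0.0609
```

Request:
{"method": "apply_moves", "body": {
  "increments": [-0.25,-0.2,0,0,0,-0.1,0.8,-0.5,-0.4,0,0,0,-0.195,0.8,-0.69,-0.49,0,0,0,-0.195,0.8,-0.69,-0.49,0,0,0,-0.195,0.8,-0.69,-0.49,0,0,0,-0.195,0.8]
}}

```text
time_s: 21.05
tcp_pos: [0.4325, 0.0018, 0.1539]
eef_rot: [[0.998, 0.002, 0.066], [-0.066, -0.0, 0.998], [0.002, -1.0, -0.0]]
ft_force: [0.9, 0.3, -0.6]
width: 0.0704
```

Run:
```python
from h import *
snap('wrist','w11'); s=ctrl.observe(); print(s['tcp_pos'],s['ft_force'])
print(proj('w11',(.4297,.0015,.046)))
```

```text
[0.43261939 0.00199414 0.15367656] [ 0.36134427 -0.0604949   0.00430697]
(np.float64(321.9216081666674), np.float64(229.1094322493848))
```

View pics/w11.png

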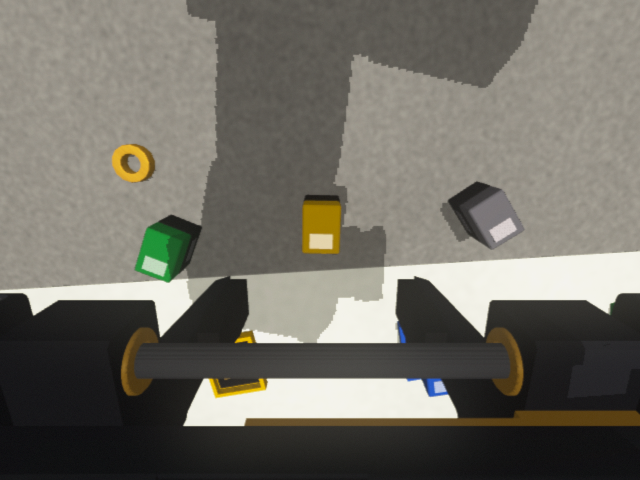

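Request:
{"method": "apply_moves", "body": {
  "increments": [-0.005,0,-0.3,0,0,0,0.8,-0.005,0,-0.55,0,0,0,0.8,-0.005,0,-0.68,0,0,0,0.8,-0.005,0,-0.68,0,0,0,0.8]
}}

```text
time_s: 21.6
tcp_pos: [0.4304, 0.0024, 0.016]
eef_rot: [[0.998, -0.003, 0.064], [-0.064, 0.001, 0.998], [-0.003, -1.0, 0.001]]
ft_force: [1.1, -0.1, 0.7]
width: 0.0708
```

Request:
{"method": "apply_moves", "body": {
  "increments": [0,0,0,0,0,0,0,0,0,0,0,0,0,0,0,0,0,0,0,0,0,0,0,0,0,0,0,0,0,0,0,0,0,0,0]
}}

```text
time_s: 22.22
tcp_pos: [0.4309, 0.0018, 0.0176]
eef_rot: [[0.998, 0.001, 0.065], [-0.065, -0.0, 0.998], [0.001, -1.0, -0.0]]
ft_force: [-0.5, -0.4, 3.8]
width: 0.0299
```

Request:
{"method": "apply_moves", "body": {
  "increments": [0,0,0.2,0,0,0,0,0,0,0.5,0,0,0,0,0,0,0.6,0,0,0,0,0,0,0.6,0,0,0,0]
}}

```text
time_s: 22.72
tcp_pos: [0.4311, 0.0017, 0.1382]
eef_rot: [[0.998, 0.003, 0.065], [-0.065, -0.001, 0.998], [0.003, -1.0, -0.001]]
ft_force: [-0.0, -0.1, -1.4]
width: 0.03
```

Request:
{"method": "apply_moves", "body": {
  "increments": [0.25,-0.17,0,0,0,0.1,0,0.5,-0.34,0,0,0,0.183,0,0.73,-0.495,0,0,0,0.183,0,0.73,-0.495,0,0,0,0.183,0,0.73,-0.495,0,0,0,0.183,0]
}}

```text
time_s: 23.35
tcp_pos: [0.5757, -0.0967, 0.1355]
eef_rot: [[0.992, -0.003, -0.126], [0.126, 0.001, 0.992], [-0.003, -1.0, 0.002]]
ft_force: [-0.8, -0.7, -0.5]
width: 0.0299
```

Run:
```python
from h import *
snap('wrist','w12'); s=ctrl.observe(); print(s['tcp_pos'],s['ft_force'])
cv2.imwrite('pics/w12c.png',cv2.imread('pics/w12.png')[100:420,160:480])
```

```text
[ 0.57566293 -0.09645418  0.13620285] [-0.39527523  0.19428215 -1.37050783]
```

View pics/w12c.png

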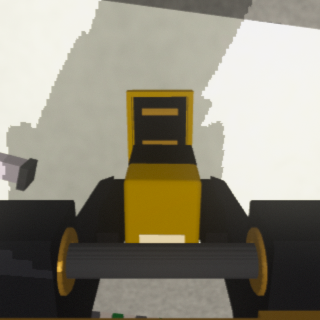

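Request:
{"method": "apply_moves", "body": {
  "increments": [0.005,0,-0.25,0,0,0,0,0.005,0,-0.4,0,0,0,0,0.005,0,-0.5,0,0,0,0,0.005,0,-0.56,0,0,0,0,0.005,0,-0.565,0,0,0,0]
}}

```text
time_s: 24.02
tcp_pos: [0.5772, -0.0968, 0.0241]
eef_rot: [[0.992, -0.001, -0.126], [0.126, 0.0, 0.992], [-0.001, -1.0, 0.0]]
ft_force: [-0.3, -0.3, -0.4]
width: 0.0296
```

Request:
{"method": "apply_moves", "body": {
  "increments": [0,0,-0.005,0,0,0,0,0,0,-0.01,0,0,0,0]
}}

```text
time_s: 24.28
tcp_pos: [0.578, -0.0973, 0.023]
eef_rot: [[0.992, 0.001, -0.126], [0.126, -0.0, 0.992], [0.001, -1.0, -0.001]]
ft_force: [-0.3, -0.3, -0.2]
width: 0.0297
```

Request:
{"method": "apply_moves", "body": {
  "increments": [0,0,-0.007,0,0,0,0,0,0,-0.01,0,0,0,0]
}}

```text
time_s: 24.52
tcp_pos: [0.578, -0.0973, 0.0216]
eef_rot: [[0.992, 0.001, -0.126], [0.126, -0.0, 0.992], [0.001, -1.0, -0.0]]
ft_force: [-5.8, 0.6, 14.1]
width: 0.0298
```

Request:
{"method": "apply_moves", "body": {
  "increments": [0,0,0.005,0,0,0,0.6,0,0,0.01,0,0,0,0.6,0,0,0.05,0,0,0,0.6,0,0,0.35,0,0,0,0.6,0,0,0.66,0,0,0,0.8]
}}

```text
time_s: 25.15
tcp_pos: [0.5774, -0.0971, 0.1541]
eef_rot: [[0.992, -0.001, -0.126], [0.126, 0.0, 0.992], [-0.001, -1.0, 0.0]]
ft_force: [-0.3, -0.8, -0.2]
width: 0.0604
```

Request:
{"method": "apply_moves", "body": {
  "increments": [-0.2,-0.05,0,0,0,-0.15,0.8,-0.4,-0.1,0,0,0,-0.3,0.8,-0.6,-0.14,0,0,0,-0.45,0.8,-0.67,-0.157,0,0,0,-0.6,0.8,-0.67,-0.157,0,0,0,-0.617,0.8]
}}

```text
time_s: 25.78
tcp_pos: [0.4434, -0.1288, 0.153]
eef_rot: [[0.868, 0.001, 0.497], [-0.497, -0.0, 0.868], [0.001, -1.0, -0.0]]
ft_force: [0.1, 0.4, 0.3]
width: 0.0703
```

Run:
```python
from h import *
snap('wrist','w13'); s=ctrl.observe(); print(s['tcp_pos'],s['eef_rot'])
print(proj('w13',(.442,-.1285,.046)))
```

```text
[ 0.4440237  -0.12876057  0.15286984] [[ 8.68278119e-01  9.81346737e-04  4.96076753e-01]
 [-4.96076504e-01 -4.99495059e-04  8.68278672e-01]
 [ 1.09987033e-03 -9.99999394e-01  5.31224282e-05]]
(np.float64(321.9258078552106), np.float64(230.9480015005915))
```

View pics/w13.png

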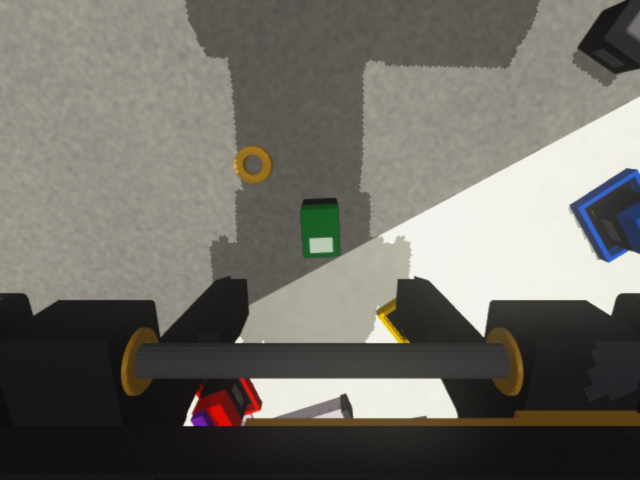

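Request:
{"method": "apply_moves", "body": {
  "increments": [0,0,-0.3,0,0,0,0.8,0,0,-0.55,0,0,0,0.8,0,0,-0.675,0,0,0,0.8,0,0,-0.675,0,0,0,0.8]
}}

```text
time_s: 26.32
tcp_pos: [0.4436, -0.128, 0.0161]
eef_rot: [[0.869, -0.003, 0.494], [-0.494, 0.002, 0.869], [-0.003, -1.0, 0.0]]
ft_force: [-0.6, 0.1, 0.8]
width: 0.0705
```

Request:
{"method": "apply_moves", "body": {
  "increments": [0,0,0,0,0,0,0,0,0,0,0,0,0,0,0,0,0,0,0,0,0,0,0,0,0,0,0,0,0,0,0,0,0,0,0]
}}

```text
time_s: 26.95
tcp_pos: [0.4438, -0.1287, 0.0176]
eef_rot: [[0.868, 0.0, 0.497], [-0.497, -0.0, 0.868], [0.001, -1.0, -0.0]]
ft_force: [-0.1, 0.4, 4.4]
width: 0.0301
```

Request:
{"method": "apply_moves", "body": {
  "increments": [0,0,0.2,0,0,0,0,0,0,0.5,0,0,0,0,0,0,0.6,0,0,0,0,0,0,0.6,0,0,0,0]
}}

```text
time_s: 27.45
tcp_pos: [0.4441, -0.1288, 0.1382]
eef_rot: [[0.868, 0.002, 0.497], [-0.497, -0.001, 0.868], [0.003, -1.0, -0.0]]
ft_force: [0.7, 0.8, -1.3]
width: 0.0297
```

Request:
{"method": "apply_moves", "body": {
  "increments": [0.06,0.25,0,0,0,0.16,0,0.12,0.5,0,0,0,0.32,0,0.18,0.75,0,0,0,0.48,0,0.24,1,0,0,0,0.637,0]
}}

```text
time_s: 27.95
tcp_pos: [0.4912, 0.0731, 0.1356]
eef_rot: [[0.988, -0.003, -0.152], [0.152, 0.0, 0.988], [-0.003, -1.0, 0.001]]
ft_force: [0.8, -0.5, -0.7]
width: 0.03
```

Request:
{"method": "apply_moves", "body": {
  "increments": [0.06,0.25,0,0,0,0,0,0.12,0.5,0,0,0,0,0,0.18,0.75,0,0,0,0,0,0.24,1,0,0,0,0,0]
}}

```text
time_s: 28.45
tcp_pos: [0.5393, 0.2729, 0.1351]
eef_rot: [[0.989, -0.003, -0.147], [0.147, -0.001, 0.989], [-0.003, -1.0, -0.0]]
ft_force: [1.3, -0.3, -1.0]
width: 0.0298
```

Request:
{"method": "apply_moves", "body": {
  "increments": [0.115,0.18,0,0,0,0,0,0.115,0.18,0,0,0,0,0,0.115,0.18,0,0,0,0,0]
}}

```text
time_s: 28.82
tcp_pos: [0.562, 0.3067, 0.1356]
eef_rot: [[0.989, -0.003, -0.146], [0.146, -0.001, 0.989], [-0.003, -1.0, -0.001]]
ft_force: [-0.3, -0.1, 0.6]
width: 0.0299
```

Run:
```python
from h import *
snap('wrist','w14'); s=ctrl.observe(); print(s['tcp_pos'],s['ft_force'],s['width'])
cv2.imwrite('pics/w14c.png',cv2.imread('pics/w14.png')[100:420,160:480])
```

```text
[0.56217131 0.30644338 0.13624183] [ 0.2760878  -0.16629409  0.03407239] 0.03005736551494617
```

View pics/w14c.png

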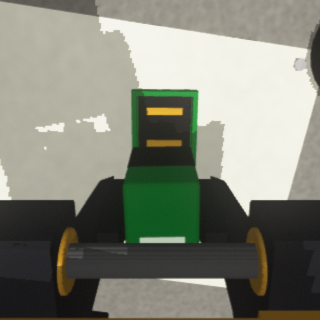

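Request:
{"method": "apply_moves", "body": {
  "increments": [0.003,0.015,-0.25,0,0,0,0,0.003,0.015,-0.4,0,0,0,0,0.003,0.015,-0.5,0,0,0,0,0.003,0.015,-0.56,0,0,0,0,0.003,0.015,-0.565,0,0,0,0]
}}

```text
time_s: 29.5
tcp_pos: [0.5633, 0.3102, 0.0243]
eef_rot: [[0.989, -0.0, -0.146], [0.146, -0.0, 0.989], [-0.0, -1.0, -0.0]]
ft_force: [0.5, -0.7, -0.2]
width: 0.0296
```

Request:
{"method": "apply_moves", "body": {
  "increments": [0,0,-0.007,0,0,0,0,0,0,-0.015,0,0,0,0]
}}

```text
time_s: 29.75
tcp_pos: [0.5637, 0.3106, 0.0221]
eef_rot: [[0.989, 0.001, -0.147], [0.147, 0.0, 0.989], [0.001, -1.0, 0.0]]
ft_force: [0.6, 1.0, -0.5]
width: 0.0297
```

Request:
{"method": "apply_moves", "body": {
  "increments": [0,0,-0.004,0,0,0,0,0,0,-0.006,0,0,0,0]
}}

```text
time_s: 30.0
tcp_pos: [0.5636, 0.3106, 0.0216]
eef_rot: [[0.989, 0.001, -0.147], [0.147, 0.0, 0.989], [0.001, -1.0, 0.0]]
ft_force: [-4.7, -2.1, 11.4]
width: 0.0299
```

Request:
{"method": "apply_moves", "body": {
  "increments": [0,0,0.003,0,0,0,0.6,0,0,0.005,0,0,0,0.6,0,0,0.05,0,0,0,0.6,0,0,0.35,0,0,0,0.6,0,0,0.8,0,0,0,0.6]
}}

```text
time_s: 30.62
tcp_pos: [0.563, 0.3103, 0.1544]
eef_rot: [[0.989, -0.001, -0.147], [0.147, -0.0, 0.989], [-0.001, -1.0, -0.0]]
ft_force: [-0.1, -0.4, -0.2]
width: 0.0528
```

Request:
{"method": "apply_moves", "body": {
  "increments": [-0.25,0.15,0.2,0,0,0,0.6,-0.5,0.3,0.2,0,0,0,0.6,-0.75,0.45,0.2,0,0,0,0.6,-1,0.5,0.2,0,0,0,0.6]
}}

```text
time_s: 31.12
tcp_pos: [0.3613, 0.4115, 0.1933]
eef_rot: [[0.989, 0.001, -0.148], [0.148, 0.001, 0.989], [0.001, -1.0, 0.001]]
ft_force: [1.2, 1.3, 0.5]
width: 0.0527
```

Request:
{"method": "apply_moves", "body": {
  "increments": [-0.25,0.25,0,0,0,0,0.6,-0.5,0.5,0,0,0,0,0.6,-0.6,0.7,0,0,0,0,0.6]
}}

```text
time_s: 31.5
tcp_pos: [0.2415, 0.5517, 0.1938]
eef_rot: [[0.989, 0.001, -0.147], [0.147, 0.001, 0.989], [0.001, -1.0, 0.001]]
ft_force: [1.2, 0.3, 0.1]
width: 0.0531
```

Run:
```python
from h import *
snap('top','tf');snap('side','sf'); s=ctrl.observe(); print(s['time_s'],s['tcp_pos'],s['ft_force'])
im=cv2.convertScaleAbs(cv2.imread('pics/tf.png'),alpha=1.4)
L=[cv2.resize(im[170:245,a:a+75],(390,290),interpolation=2) for a in(107,220,328,440)]
cv2.imwrite('pics/tfc.png',np.vstack([np.hstack(L[:2]),np.hstack(L[2:])]))
im=cv2.convertScaleAbs(cv2.imread('pics/sf.png'),alpha=1.4)
L=[cv2.resize(im[b:b+60,a:a+80],(390,292),interpolation=2) for a,b in((275,140),(288,190),(305,255),(315,345))]
cv2.imwrite('pics/sfc.png',np.vstack([np.hstack(L[:2]),np.hstack(L[2:])]))
```

```text
31.6 [0.23973483 0.5536631  0.19293087] [ 1.25556067 -0.06018732  0.57012263]
```

View pics/tfc.png

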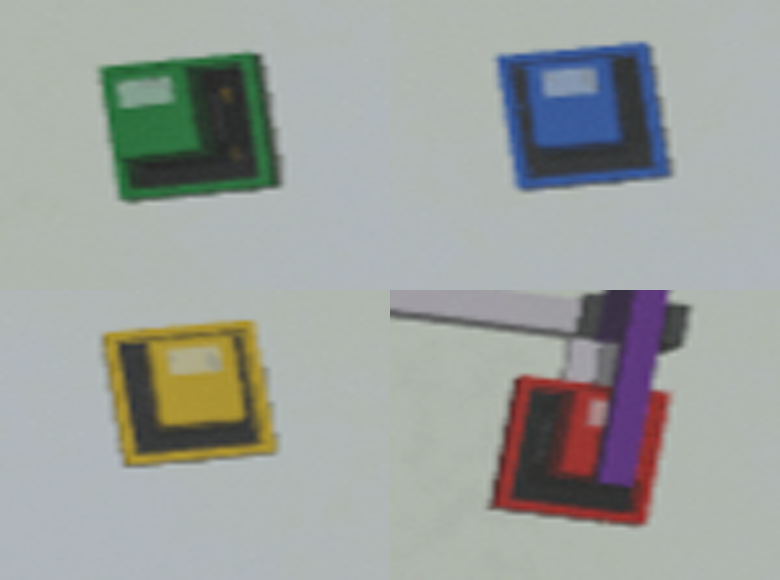

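View pics/sfc.png

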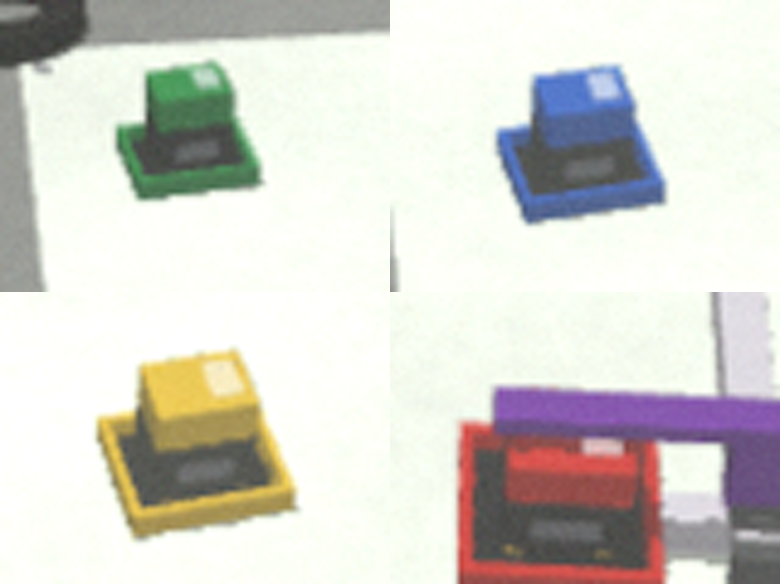

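View pics/tf.png

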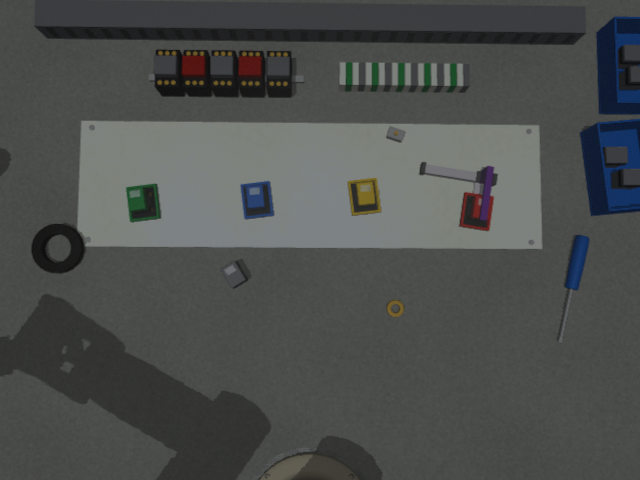

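Run:
```python
from h import *
S=dict(g=(.5613,.3076),b=(.568,.0999),y=(.5759,-.0973),r=(.5502,-.3051))
C=dict(g=(107,170,[(103,67),(190,60),(207,150),(118,160)]),b=(220,170,[(527-390,68),(608-390,57),(622-390,142),(540-390,150)]),y=(328,170,[(150,340-290),(232,335-290),(245,418-290),(162,428-290)]))
for k,(a,b,c) in C.items():
    u,v=np.mean(c,0); p=px('tf',a+u/5.2-.4,b+v/3.87-.4,.05)[:2]; print(k,((p-S[k])*1000).round(1))
for n in('top0','tf'):
    im=cv2.imread('pics/'+n+'.png').astype(int); m=(im[...,0]-im[...,1]>50)&(im[...,2]-im[...,1]>25); m[:,:440]=0;m[:, 510:]=0;m[:150]=0
    ys,xs=np.nonzero(m); print(n,len(xs),xs.mean(),ys.mean(),px(n,xs.mean(),ys.mean(),.06)); 
    g=cv2.imread('pics/'+n+'.png')[255:295,215:255]; 
    if n=='top0': g0=g
print('spare diff',np.abs(g.astype(int)-g0).mean())
```

```text
g [2.8 2.1]
b [0.1 0.1]
y [0.4 0.8]
top0 17 482.70588235294116 203.94117647058823 [ 0.55667471 -0.30326336  0.06      ]
tf 10 484.1 204.1 [ 0.55641113 -0.30573792  0.06      ]
spare diff 0.7904166666666667
```

All within about 4 mm, the gate is back at its starting position and the spare hasn't moved. Handing in.

```bash
python3 -c "
from workcell import ctrl
print(ctrl.hand_in())"
```

```text
the job is handed in; nothing more can be done
None
```

I slid the gate aside, seated the red relay and slid the gate back to its end stop. Then I put the blue, yellow and green relays in their sockets. I backed the arm away with the gripper open and handed in at about 31.6 s; no verdict came back.

**What the last checks showed** (top and side pictures before hand-in):
- **Relays:** all four stand upright and look flat on their socket floors. Blue, yellow and green are about 0–4 mm from the middle of their openings. The gate arm covers part of the red relay, so I only judged its position by eye: it is inside the opening.
- **Gate:** it is within about 2 mm of its starting, fully-across position. That comes from only a few violet pixels, but the side picture agrees.
- **Spare:** the grey-topped relay did not move.

**What disagreed:**
- **Red relay contact:** it touched down about 4 mm higher on the tool than I expected. The side picture showed it flat on the floor, so I think it slipped in the fingers.
- **Camera offset:** the side and wrist cameras put things about 1–2 mm further in +x than the top camera did.
- **Green socket:** the wrist camera put it about 4 mm to the side of the top-camera position, so I moved 3 mm that way. The green relay ended about 3.5 mm off centre by the top-camera measurement.

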